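# Hang the rinsed dosing beaker on the drying rack

### The arm

A 6-joint arm with a two-finger parallel gripper is mounted at the origin on a cart in front of the work surface, level with it; the furniture and walls round the work are solid. World frame = base frame: x ahead of the robot, y to its left, z up, the work surface at z = 0. Lengths are in m, angles in rad, forces in N, time in s.
With the tool pointing down it reaches from about 0.375 to 0.9 m from the base axis. Payload 3.1 kg.
Tool frame: the origin (TCP) lies between the finger pads; the fingertips stand 17 mm ahead of it and the grasp point (between the pads) lies 2 mm behind it; z points along the fingers, y is the direction in which the jaws open and shut (so a half turn about z gives the same grasp; the last joint's range is limited). The gripper opens to 85 mm and grips with 20 to 120 N. Pads are 22 mm wide; open, the fingers measure 114 mm over their backs; the gripper's body (76 mm by 85 mm) begins 54 mm behind the grasp point. The pads swing forward as they close: fully open they stand 13 mm farther back than shut.
Start: joints at [1.036, 0.527, 1.433, -0, 1.181, -0.178], TCP at [0.218, 0.586, 0.248] pointing down, gripper open.
Joint ranges: [-3.08, 3.08], [-0.75, 2.2], [0.22, 2.44], [-1.43, 4.57], [0, 2.65], [-2.85, 2.85]. Speed limits (rad/s): [2.79, 2.79, 3.14, 3.14, 3.14, 3.14].

### API

Orientations are given as a unit quaternion [w, x, y, z].
In Python, from plant import readout, eyes, arm, finder gives the robot as it stands. The module is installed in compiled form; this text tells all that it offers.
- The arm moves only by the tool jog_arm, never from a script. Its argument "deltas" is a list of rows, each a list of 6 numbers: the shift along the tool's x, y, z as a fraction of full scale, then the turn, a rotation vector about the tool's x, y, z as a fraction of full scale. A call has exactly 5 rows; each row shifts and turns the commanded pose from where the row before left it, along the tool's axes as they then stand; what a row does not reach is not made up. Full scale, the value 1, is 0.25 m for a shift and 90 degrees for a turn. A row lasts 1/8 s, in which the tool goes at most 62.5 mm and 10.7 degrees, less where a joint would pass 70% of its speed; a pose out of reach is approached as far as the arm can. A call with a number of a shift or a turn outside -1 to 1 is refused whole. A call with a gripper value outside its range is refused whole. "hand" is the finger opening in mm, from 0 to 85.4, set as the call begins (left out, the last holds). The fingers move at their own pace and stop on an object; "force" is the grip in N (left out, the last holds). Time passes only in rows, so rows that do not move let the fingers close, or fill a call up. It gives the time, the measured TCP pose, the force and the opening at its end, in the units of the state.
- readout.get_obs(): the state, without advancing time (a new reading comes with each control period).
- eyes.capture(name): name is "side" or "top"; returns the picture (480x640x3 uint8, red, green, blue); there is no depth.
- eyes.calibration(name): a dict with "K" (3x3 intrinsics, pixels), "k1" (the pictures are not rectified: a ray, as slopes to the right and down, at radius r is drawn at 1 + k1 r^2 times it, then the intrinsics apply), "rvec" (rotation vector, rad) and "tvec" (3), from world to camera coordinates, as OpenCV has them. Camera axes: x right, y down, z forward; pixel columns grow to the right and rows downward; lengths in m; the calibration is good to about 2 mm. A picture is of the moment at which its call begins. calibration takes no time and is no camera call.
- arm.job_done(): hands the job in, once; it reports no verdict.
Trained networks look in the newest picture that a camera, given by its name, has taken for a name from the list of things; names that differ only in an ending like _2 or _b are one class to them, and where a whole thing is asked for, a point or a joint stands for the part that bears it (a point fixed in the world has none). Each returns a list of dicts, best first, with "score" (0 to 1); they miss things now and then, are a little off and sometimes report something else, mostly with a low value. They report only what shows in the picture. A call takes as long as a camera call. They do not tell look-alikes from the thing itself.
- finder.boxes_of(camera, query): "point" ([column, row] in pixels, amid what is visible of it).
- finder.outline_of(camera, query): "region" (480x640 bool, what is visible of it) and "point" ([column, row] in pixels, amid what is visible of it).
The state is a dict: "time": time; "qpos": joint angles; "joint_velocities": joint speeds; "joint_efforts": joint torques, N m; "tcp_pos": TCP position; "tcp_rot": TCP orientation; "force": force on the tool from outside, world axes, zero at the start; "ft_torque": the same for the moment, N m; "gripper_width": opening from 0.0 (shut) to 1.0 (fully open).
Only numpy, scipy, OpenCV 4.12 (cv2) and the standard library are available. Lean on these libraries where they do the work, as an engineer would, in place of code of your own. Each camera call takes 0.05 s, during which the arm holds its last target. There are 200 camera calls.

### The job

The small steel dosing beaker lying on the sloping wire drip rest has been rinsed: put it upside down over the one free peg of the drying rack to dry, with its rim down on the peg's foot. Keep hold of it until it is nearly all the way down rather than dropping it, and leave the two beakers already drying and the other things on the table where they stand.

Things in the scene. Friction and masses are not known exactly. Their poses are not given: they have to be found in the camera images.
- beaker: The rinsed steel dosing beaker, a straight round cup open at one end: 52 mm outer and 46 mm inner diameter, 95 mm long, about 0.13 kg. Origin at the centre of the outside of its closed end; z runs along the axis to the mouth. It starts lying on the drip rest, closed end towards the robot, mouth pointing away and 18 degrees below level; both sides and the closed end are open to the fingers.
- beaker_mouth (a point): Centre of that beaker's mouth, in the plane of its rim, 95 mm from its origin. Gripped across the diameter about 25 mm from the closed end, by fingers tilted 36 degrees from vertical to point away from the robot, it hangs mouth down once the fingers are swung 72 degrees to point back towards the robot (or given a half turn about their own direction).
- free_peg: The free one of three like pegs in a row on the tray (its place varies), fixed: a white foot 72 mm across with a raised cross, a steel rod 12 mm thick, and round it a cage of four bent wires, 38 mm across up to 22 mm above the origin, tapering to the rod at 50 mm; it centres a mouth lowered over it with 4 mm of play. Origin at the centre of the foot's underside, z up.
- free_peg_seat (a point): On the free peg's axis, at the top of the foot's raised cross, 9 mm above the peg's origin: the rim of a seated beaker rests at this height.
- free_peg_tip (a point): Round top of the free peg's rod, 70 mm above the seat.
- tray: Steel drip tray of the drying rack, 130 x 375 x 16 mm, fixed; origin at the centre of its underside. The three pegs stand in a row along its y axis, 130 mm apart, the middle one at its centre; its x axis points away from the robot.
- beaker_b: A beaker like the first, already drying upside down on another peg; origin at the centre of its closed end, now its top, about 106 mm above the table; z points down. Loose.
- beaker_c: The other beaker already drying upside down on the third peg, as beaker_b.
- drip_rest: Fixed drip rest: a steel pan 175 x 105 x 14 mm with two wire rails 8 mm thick, 32 mm apart, sloping 18 degrees down along its +x axis, which points away from the robot, with a cross wire as a stop at the low end. Origin at the centre of the pan's underside. The rails, 40 mm wide over all, reach up to about 92 mm above the table and touch only the beaker's underside.
- jar_a: a lidded 70 mm jar, 116 mm tall, standing loose behind the work; origin at the centre of its underside, z up. To its right, also behind the rest, a fixed 203 mm tall spray bottle, and on the far right of the table a fixed group of more such jars
- jar_b: a lidded 70 mm jar, 116 mm tall, standing loose behind the work; origin at the centre of its underside, z up
- jar_c: a lidded 70 mm jar, 116 mm tall, standing loose behind the work; origin at the centre of its underside, z up; it carries a label
- tape: Roll of packing tape lying flat, 100 mm across and 48 mm high, loose, near the robot; origin at the centre of its underside.
- stamp: Hand stamp, 27 x 46 x 80 mm, standing loose left of the rack; origin at the centre of its underside.
- lid_a: Jar lid, 69 mm across and 12 mm high, lying loose between the rest and the rack; origin at the centre of its underside.
There are look-alikes about, which are no part of the job. Leave any yellow look-alike of the beaker alone.

How it is judged:
By the outcome, as a careful person would: the job done as asked, in the order asked, and still so for the second after the job is handed in, with the robot touching nothing.
It also fails if it takes over 37 s, if anything falls off the work surface, if the arm or the gripper's body presses on something with over 40 N, if the wrist force passes 120 N, or if a joint passes its speed limit or range.

## Working session

There is one attempt and no reset: what is moved stays moved. The work goes in short steps, Python scripts to look and compute and a tool call to move; the robot and the scene stay as the last step left them, time stands still between calls to the robot, and variables do not carry over. Pictures are saved under pics/ and viewed, on a budget of 10 in all, crops included, one or two more only if the job needs it, and the job is handed in when it is done.

Besides the shell and the picture viewer there is one more tool, called in YAML: its name, and indented under it one key for each argument. jog_arm: Moves the arm, as the interface text tells. Shift numbers are shares of 0.25 m and turn numbers shares of 90 degrees, none past 1 either way. Its arguments: {"type":"object","properties":{"deltas":{"type":"array"},"hand":{"type":"number"},"force":{"type":"number"}},"required":["deltas"]}

```bash
mkdir -p pics; python3 - <<'E'
from plant import readout, eyes, arm, finder
import cv2,numpy as np
for c in("side","top"):
    im=eyes.capture(c); cv2.imwrite(f"pics/{c}0.png",im[:,:,::-1])
    k=eyes.calibration(c);R=cv2.Rodrigues(np.array(k["rvec"]))[0];print(c,np.round(k["K"],1).tolist(),k["k1"],"pos",-R.T@np.array(k["tvec"]).ravel(),"fwd",R[2])
    for q in("beaker","beaker_mouth","free_peg","free_peg_seat","free_peg_tip","tray","drip_rest"):
        print(q,[(np.round(d["point"],1).tolist(),round(d["score"],2)) for d in finder.boxes_of(c,q)])
print(readout.get_obs())
E
```

```text
side [[551.4, 0.0, 320.8], [0.0, 551.4, 240.3], [0.0, 0.0, 1.0]] -0.10490748379751473 pos [0.46893736 1.24201768 0.85551334] fwd [ 0.05835763 -0.83455387 -0.54782683]
beaker [([394.2, 243.2], 0.87), ([320.0, 304.4], 0.8), ([305.3, 268.6], 0.75), ([315.3, 182.1], 0.57)]
beaker_mouth [([394.5, 244.9], 0.85)]
free_peg [([222.7, 254.3], 0.59), ([292.7, 257.1], 0.53)]
free_peg_seat [([290.7, 258.5], 0.61)]
free_peg_tip []
tray [([301.2, 302.8], 0.7), ([263.8, 194.0], 0.44), ([318.2, 304.7], 0.29)]
drip_rest [([318.6, 202.9], 0.81)]
top [[584.2, 0.0, 317.4], [0.0, 584.2, 231.1], [0.0, 0.0, 1.0]] -0.167042197226492 pos [0.47497958 0.06255325 1.62599516] fwd [ 0.05461455 -0.00284108 -0.99850347]
beaker [([345.8, 309.1], 0.85), ([435.2, 214.4], 0.81), ([229.4, 243.4], 0.6)]
beaker_mouth [([436.2, 213.3], 0.79), ([345.6, 305.9], 0.75)]
free_peg [([317.8, 206.9], 0.64)]
free_peg_seat [([322.5, 213.3], 0.94)]
free_peg_tip [([319.0, 212.1], 0.81), ([434.3, 216.6], 0.31)]
tray [([288.6, 220.5], 0.78), ([369.1, 252.9], 0.44)]
drip_rest [([429.3, 286.3], 0.22), ([178.5, 294.3], 0.16)]
{'time': 0.8, 'qpos': array([ 1.03651526e+00,  5.27418336e-01,  1.43268674e+00,  1.43023821e-05,
        1.18136902e+00, -1.78508493e-01]), 'joint_velocities': array([-0.00049801,  0.00156563,  0.00052082,  0.00257711,  0.00012784,
        0.00037481]), 'joint_efforts': array([-1.40902368e-03, -4.42251956e+01, -1.78413302e+01, -3.23321356e-04,
        6.97903561e-04,  1.24098688e-05]), 'tcp_pos': array([0.21766829, 0.58586703, 0.24836486]), 'tcp_rot': array([1.44831991e-05, 1.76952284e-01, 9.84219430e-01, 5.78650884e-05]), 'force': array([-0.5756616 ,  0.50293963, -0.48518004]), 'ft_torque': array([-0.0125259 , -0.05814148,  0.01610719]), 'gripper_width': 1.0009622206767128}
```

View pics/side0.png

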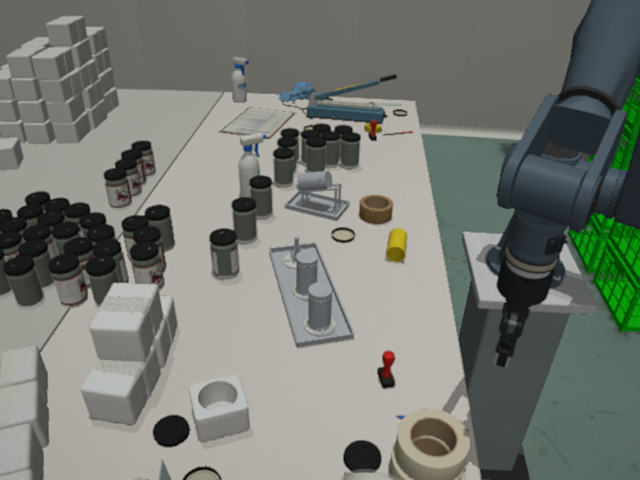

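View pics/top0.png

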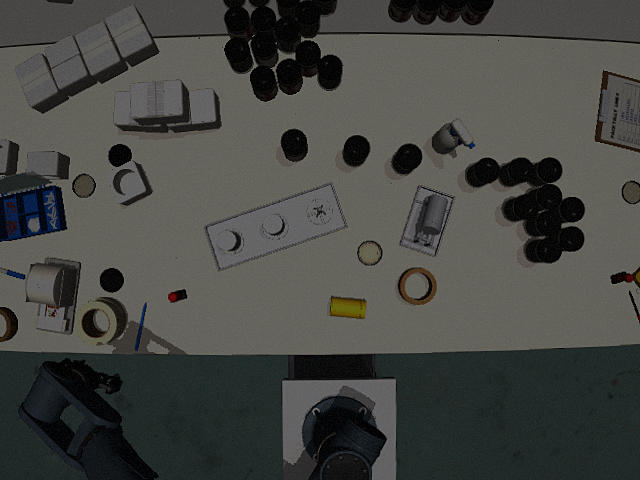

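The side view shows the steel beaker on the rest at (315,182), the free peg at (296,250) and the yellow look-alike at (398,245). In the top view these are at (433,214), (320,211) and (347,307). The steel one on the sloping rest fits the description. The free peg is the right-hand one in the top view. I'll confirm both in one enlarged crop.

```bash
cat > h.py <<'E'
import cv2,numpy as np
from scipy.optimize import least_squares
from plant import readout, eyes, arm, finder
def proj(c,P):
    k=eyes.calibration(c);K=np.array(k["K"])
    return cv2.projectPoints(np.atleast_2d(np.array(P,float)),np.array(k["rvec"],float),np.array(k["tvec"],float),K,np.array([k["k1"],0,0,0,0.]))[0][:,0]
def tri(s,t):
    r=least_squares(lambda P:np.r_[proj("side",P)[0]-s,proj("top",P)[0]-t],[.5,0,.05]);return r.x,r.fun
E
python3 - <<'E'
from h import *
a=cv2.imread("pics/side0.png");b=cv2.imread("pics/top0.png")
b=cv2.convertScaleAbs(b,alpha=2.2)
z=lambda i,x,y,w,h:cv2.resize(i[y:y+h,x:x+w],(400,300),interpolation=cv2.INTER_CUBIC)
cv2.imwrite("pics/crop1.png",np.vstack([np.hstack([z(a,280,165,80,60),z(b,395,180,80,60)]),np.hstack([z(a,260,225,80,60),z(b,280,180,80,60)])]))
for c in("side","top"):
    eyes.capture(c)
    for d in finder.outline_of(c,"beaker"):
        r=d["region"].astype(np.uint8);p=np.argwhere(r)[:,::-1].astype(np.float32)
        print(c,d["point"],round(d["score"],2),cv2.minAreaRect(p))
print(tri([290.7,258.5],[322.5,213.3]))
E
```

```text
side [319.3, 305.1] 0.91 ((319.5, 306.5), (47.0, 25.0), 90.0)
side [317.4, 179.3] 0.68 ((314.4049072265625, 180.07302856445312), (17.228422164916992, 35.122032165527344), 86.18592071533203)
side [396.1, 246.0] 0.67 ((396.4970397949219, 244.76878356933594), (20.223608016967773, 34.51698303222656), 8.746161460876465)
side [303.5, 272.7] 0.61 ((306.11383056640625, 272.4507751464844), (20.690317153930664, 43.26661682128906), 3.1798300743103027)
side [243.4, 219.5] 0.53 ((244.37586975097656, 220.01036071777344), (46.75461196899414, 24.332326889038086), 85.2363510131836)
top [229.1, 240.5] 0.87 ((228.29310607910156, 241.51724243164062), (23.58330726623535, 18.94092559814453), 21.801406860351562)
top [273.3, 227.4] 0.78 ((273.2500305175781, 224.75001525878906), (21.21320343017578, 17.677669525146484), 45.0)
top [345.1, 309.2] 0.78 ((347.9382019042969, 306.80291748046875), (35.740570068359375, 18.79064178466797), 4.39870548248291)
top [432.5, 215.3] 0.67 ((433.8529968261719, 214.5882568359375), (19.887920379638672, 39.53330612182617), 14.03624439239502)
(array([0.62315056, 0.04399927, 0.00468559]), array([ 3.38047206,  0.34192093, -0.25757584, -3.52896113]))
```

View pics/crop1.png

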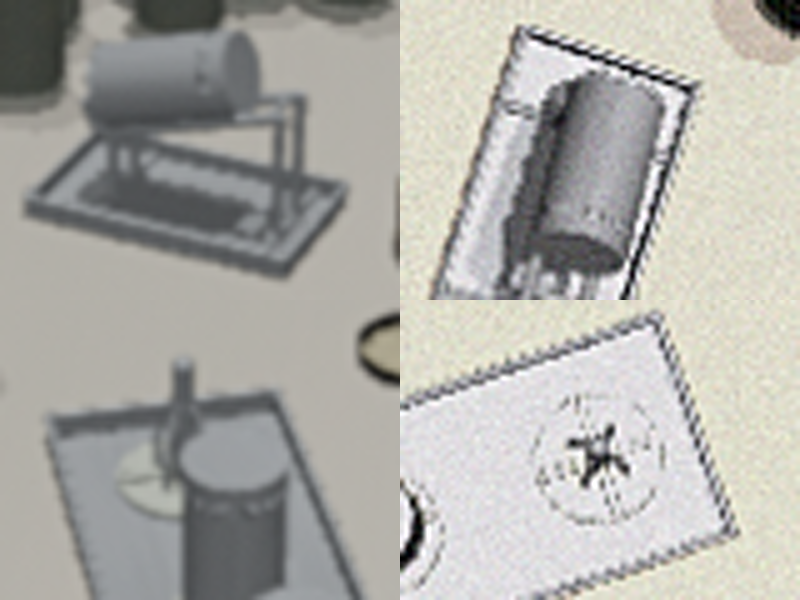

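The crop confirms it. The steel beaker (side closed end ~(327,178), top ~(430,230)) lies on the rest, and the free peg shows its rod, with the tip at side (296.4,237.4) and top (319.6,211). I'll fit both.

```bash
cat > fit.py <<'E'
from h import *
from scipy.optimize import minimize
print("tip",tri([296.4,237.9],[319.6,211.2]));print("foot",tri([296,260.5],[320,211.6]))
near={"side":(316,181),"top":(433,214)};M={}
S=4
for c in near:
    cap=eyes.capture(c);acc=np.zeros((480,640));n=0
    for i in range(3):
        if i: eyes.capture(c)
        for d in finder.outline_of(c,"beaker"):
            if np.hypot(*(np.array(d["point"])-near[c]))<10: acc+=d["region"];n+=1
    acc/=max(n,1);u,v=near[c]
    M[c]=acc[v-40:v+40,u-40:u+40];print(c,n,M[c].sum())
def pts(p):
    x,y,z,yaw,pit=p
    a=np.array([np.cos(pit)*np.cos(yaw),np.cos(pit)*np.sin(yaw),-np.sin(pit)])
    s=np.array([-np.sin(yaw),np.cos(yaw),0]);w=np.cross(a,s);t=np.linspace(0,2*np.pi,40)[:,None]
    ring=.026*(np.cos(t)*s+np.sin(t)*w)
    return np.vstack([p[:3]+ring,p[:3]+.095*a+ring]),a
def sil(c,p):
    q=proj(c,pts(p)[0])-np.array(near[c])+40
    h=cv2.convexHull(((q+.5)*16*8).astype(np.int32))
    m=np.zeros((640,640),np.uint8);cv2.fillConvexPoly(m,h,255,shift=4)
    return cv2.resize(m,(80,80),interpolation=cv2.INTER_AREA)/255.
def cost(p): return sum(((sil(c,p)-M[c])**2).sum() for c in M)+((p[4]-np.radians(18))/.04)**2
best=None
for x0 in(.58,.61):
    p0=np.array([x0,-.22,.1,-.24,.314])
    sim=np.vstack([p0]+[p0+np.eye(5)[i]*[.03,.03,.03,.15,.06][i] for i in range(5)])
    r=minimize(cost,p0,method="Nelder-Mead",options=dict(initial_simplex=sim,maxiter=1500,xatol=1e-5,fatol=1e-3))
    print(r.fun,np.round(r.x,4))
    if best is None or r.fun<best.fun:best=r
p=best.x;a=pts(p)[1];print("closed",p[:3],"mouth",p[:3]+.095*a,"yawdeg",np.degrees(p[3:]))
out=[]
for c in near:
    im=cv2.convertScaleAbs(cv2.imread(f"pics/{c}0.png"),alpha=2 if c=="top" else 1);u,v=near[c]
    im=cv2.resize(im[v-30:v+30,u-26:u+27],(400,453),interpolation=cv2.INTER_CUBIC);s=400/53
    f=lambda P:((proj(c,P)-[u-26,v-30]+.5)*s).astype(np.int32)
    q=f(pts(p)[0]);cv2.polylines(im,[q[:40]],True,(0,0,255));cv2.polylines(im,[q[40:]],True,(0,200,0))
    cv2.polylines(im,[cv2.convexHull(q)],True,(255,0,0));out.append(im)
cv2.imwrite("pics/fit.png",np.hstack(out))
E
python3 fit.py
```

```text
tip (array([0.61420122, 0.05198547, 0.0771324 ]), array([ 0.51791956,  0.05227698, -0.03855746, -0.53349425]))
foot (array([0.61766581, 0.05026122, 0.00413958]), array([-0.16203533, -0.01614671,  0.01205556,  0.16976429]))
side 3 577.3333333333333
top 3 767.3333333333333
32.77555677545592 [ 0.5579 -0.2349  0.1096 -0.3737  0.3677]
22.96636455368063 [ 0.5567 -0.2354  0.1071 -0.3555  0.3205]
closed [ 0.55669191 -0.23539009  0.1071451 ] mouth [ 0.64121691 -0.26676889  0.07721359] yawdeg [-20.3667829   18.36495027]
```

View pics/fit.png

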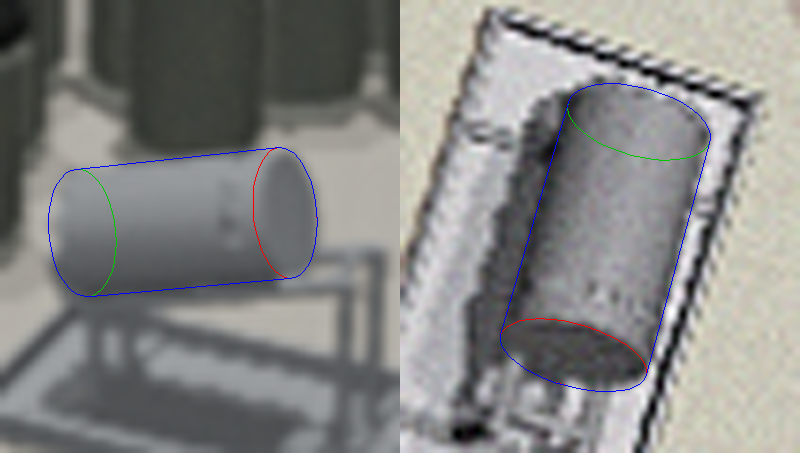

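jog_arm:
  deltas:
    - [-0.152, -0.174, 0, 0, 0, 0]
    - [-0.152, -0.174, 0, 0, 0, 0]
    - [-0.152, -0.174, 0, 0, 0, 0]
    - [-0.152, -0.174, 0, 0, 0, 0]
    - [-0.152, -0.174, 0, 0, 0, 0]
  hand: 85

```text
time: 2.22
tcp_pos: [0.3207, 0.3143, 0.2486]
tcp_rot: [0.001, 0.177, 0.984, 0.0]
force: [0.6, 0.2, 0.5]
gripper_width: 0.993
```

jog_arm:
  deltas:
    - [-0.152, -0.174, 0, 0, 0, 0]
    - [-0.152, -0.174, 0, 0, 0, 0]
    - [-0.152, -0.174, 0, 0, 0, 0]
    - [-0.152, -0.174, 0, 0, 0, 0]
    - [-0.152, -0.174, 0, 0, 0, 0]

```text
time: 2.85
tcp_pos: [0.4231, 0.0438, 0.2487]
tcp_rot: [0.001, 0.177, 0.984, 0.0]
force: [2.4, 0.1, -0.3]
gripper_width: 0.991
```

jog_arm:
  deltas:
    - [-0.152, -0.174, 0, 0, 0, 0]
    - [-0.152, -0.174, 0, 0, 0, 0]
    - [-0.152, -0.174, 0, 0, 0, 0]
    - [-0.152, -0.174, 0, 0, 0, 0]
    - [-0.152, -0.174, 0, 0, 0, 0]

```text
time: 3.48
tcp_pos: [0.5252, -0.2263, 0.2485]
tcp_rot: [0.0, 0.177, 0.984, 0.0]
force: [0.8, -0.2, 0.3]
gripper_width: 0.997
```

jog_arm:
  deltas:
    - [0, 0, 0, 0, -0.08, 0]
    - [0, 0, 0, 0, -0.08, 0]
    - [0, 0, 0, 0, -0.08, 0]
    - [0, 0, 0, 0, -0.08, 0]
    - [0, 0, 0, 0, -0.08, 0]

```text
time: 4.1
tcp_pos: [0.527, -0.2206, 0.2486]
tcp_rot: [0.287, 0.166, 0.942, -0.045]
force: [0.6, 0.7, -0.7]
gripper_width: 0.994
```

```bash
cat >> h.py <<'E'
from scipy.spatial.transform import Rotation as Ro
def delta(P,Rt=None):
    o=readout.get_obs();R=Ro.from_quat(np.roll(o["tcp_rot"],-1))
    print("t",o["time"],"q",np.round(o["qpos"],2),"F",np.round(o["force"],1))
    print("shift frac",np.round(R.inv().apply(np.array(P)-o["tcp_pos"])/.25,3),"z dir",np.round(R.apply([0,0,1]),3),"y",np.round(R.apply([0,1,0]),3))
    if Rt is not None: print("turn frac",np.round((R.inv()*Rt).as_rotvec()/(np.pi/2),3))
E
python3 - <<'E'
from h import *
h=np.array([np.cos(np.radians(-20.4)),np.sin(np.radians(-20.4)),0]);s=np.array([-h[1],h[0],0])
d=h*np.sin(np.radians(36))-np.array([0,0,np.cos(np.radians(36))])
Rt=Ro.from_matrix(np.c_[np.cross(s,d),s,d])
G=np.array([.5567,-.2354,.1071])+.025*(h*np.cos(.314)-np.array([0,0,np.sin(.314)]))
print(G);delta(G+.002*d,Rt)
E
```

```text
[ 0.57898636 -0.24368822  0.09937836]
t 4.1 q [-0.69  0.33  1.99  0.65  0.33 -2.48] F [ 0.6  0.7 -0.7]
shift frac [ 0.142 -0.023  0.63 ] z dir [ 0.526 -0.179 -0.831] y [0.338 0.941 0.011]
turn frac [ 0.01  -0.025  0.002]
```

jog_arm:
  deltas:
    - [0.05, -0.008, 0.06, 0.003, -0.008, 0]
    - [0.05, -0.008, 0.06, 0.003, -0.008, 0]
    - [0.042, -0.007, 0.06, 0.004, -0.009, 0]
    - [0, 0, 0.06, 0, 0, 0]
    - [0, 0, 0.06, 0, 0, 0]

```text
time: 4.72
tcp_pos: [0.5514, -0.2303, 0.1852]
tcp_rot: [0.287, 0.17, 0.941, -0.056]
force: [-0.4, 0.2, 0.0]
gripper_width: 0.996
```

```bash
cat > g.py <<'E'
from h import *
h=np.array([np.cos(np.radians(-20.4)),np.sin(np.radians(-20.4)),0]);s=np.array([-h[1],h[0],0])
d=h*np.sin(np.radians(36))-np.array([0,0,np.cos(np.radians(36))])
Rt=Ro.from_matrix(np.c_[np.cross(s,d),s,d])
G=np.array([.5567,-.2354,.1071])+.025*(h*np.cos(.314)-np.array([0,0,np.sin(.314)]))
if __name__=="__main__":
  delta(G+.002*d,Rt)
  im=np.hstack([cv2.convertScaleAbs(cv2.resize(eyes.capture(c)[v-60:v+60,u-53:u+53,::-1],(400,453)),alpha=a) for c,u,v,a in(("side",316,181,1.2),("top",433,214,2.2))])
  cv2.imwrite("pics/g1.png",im)
E
python3 g.py
```

```text
t 4.725 q [-0.66  0.48  1.99  1.04  0.18 -2.85] F [-0.4  0.2  0. ]
shift frac [ 0.091 -0.008  0.361] z dir [ 0.521 -0.204 -0.829] y [ 0.353  0.936 -0.008]
turn frac [-0.006 -0.022  0.001]
```

View pics/g1.png

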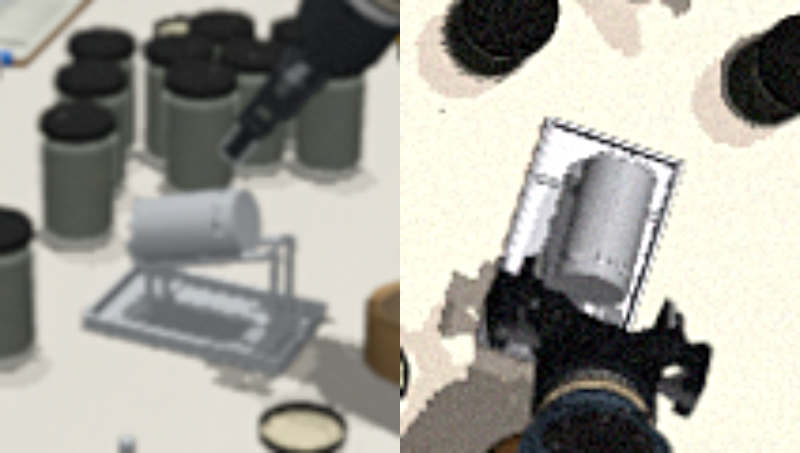

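The fingers are clear and straddling the beaker's axis, but q6 has hit its limit of -2.85. I'll use the equivalent grasp, flipped by a half turn.

jog_arm:
  deltas:
    - [0, 0, 0, 0, 0, 0.1]
    - [0, 0, 0, 0, 0, 0.1]
    - [0, 0, 0, 0, 0, 0.1]
    - [0, 0, 0, 0, 0, 0.1]
    - [0, 0, 0, 0, 0, 0.1]

```text
time: 5.45
tcp_pos: [0.5501, -0.2298, 0.1854]
tcp_rot: [0.286, 0.52, 0.803, 0.059]
force: [0.1, 0.1, 0.3]
gripper_width: 0.994
```

jog_arm:
  deltas:
    - [0, 0, 0, 0, 0, 0.1]
    - [0, 0, 0, 0, 0, 0.1]
    - [0, 0, 0, 0, 0, 0.1]
    - [0, 0, 0, 0, 0, 0.1]
    - [0, 0, 0, 0, 0, 0.1]

```text
time: 6.08
tcp_pos: [0.5501, -0.2298, 0.1854]
tcp_rot: [0.242, 0.788, 0.543, 0.164]
force: [-1.2, -0.9, 0.2]
gripper_width: 0.999
```

jog_arm:
  deltas:
    - [0, 0, 0, 0, 0, 0.1]
    - [0, 0, 0, 0, 0, 0.1]
    - [0, 0, 0, 0, 0, 0.1]
    - [0, 0, 0, 0, 0, 0.1]
    - [0, 0, 0, 0, 0, 0.1]

```text
time: 6.7
tcp_pos: [0.5501, -0.2298, 0.1854]
tcp_rot: [0.161, 0.935, 0.2, 0.244]
force: [-0.5, 0.1, -1.1]
gripper_width: 0.997
```

jog_arm:
  deltas:
    - [0, 0, 0, 0, 0, 0.1]
    - [0, 0, 0, 0, 0, 0.1]
    - [0, 0, 0, 0, 0, 0.1]
    - [0, 0, 0, 0, 0, 0.1]
    - [0, 0, 0, 0, 0, 0.1]

```text
time: 7.32
tcp_pos: [0.5501, -0.2298, 0.1854]
tcp_rot: [0.055, 0.94, -0.173, 0.287]
force: [0.5, -0.0, 0.6]
gripper_width: 0.995
```

```bash
python3 -c "
from g import *
delta(G+.002*d,Rt*Ro.from_euler('z',np.pi))"
```

```text
t 7.325 q [-0.66  0.48  1.99  1.04  0.18  0.29] F [ 0.5 -0.   0.6]
shift frac [-0.086  0.009  0.365] z dir [ 0.521 -0.203 -0.829] y [-0.358 -0.934  0.004]
turn frac [ 0.006  0.022 -0.003]
```

jog_arm:
  deltas:
    - [-0.03, 0.003, 0.03, 0.002, 0.007, -0.001]
    - [-0.03, 0.003, 0.03, 0.002, 0.007, -0.001]
    - [-0.026, 0.003, 0.03, 0.002, 0.008, -0.001]
    - [0, 0, 0.03, 0, 0, 0]
    - [0, 0, 0.03, 0, 0, 0]

```text
time: 7.95
tcp_pos: [0.5533, -0.2333, 0.1437]
tcp_rot: [0.055, 0.937, -0.167, 0.303]
force: [-1.1, -0.3, -0.2]
gripper_width: 0.994
```

```bash
python3 -c "
from g import *
delta(G+.002*d,Rt*Ro.from_euler('z',np.pi))"
```

```text
t 7.95 q [-0.67  0.58  2.03  1.93  0.2  -0.63] F [-1.1 -0.3 -0.2]
shift frac [-0.014  0.003  0.217] z dir [ 0.549 -0.204 -0.81 ] y [-0.345 -0.939  0.002]
turn frac [-0.     0.001  0.003]
```

jog_arm:
  deltas:
    - [-0.007, 0.001, 0.05, 0, 0, 0.001]
    - [-0.007, 0.002, 0.05, 0, 0, 0.001]
    - [0, 0, 0.05, 0, 0, 0.001]
    - [0, 0, 0.04, 0, 0, 0]
    - [0, 0, 0.027, 0, 0, 0]

```text
time: 8.57
tcp_pos: [0.5804, -0.2441, 0.0976]
tcp_rot: [0.054, 0.936, -0.169, 0.303]
force: [-1.1, -0.8, 0.8]
gripper_width: 0.996
```

```bash
sed -i 's/g1.png/g2.png/; s/G+.002\*d,Rt)/G+.002*d,Rt*Ro.from_euler("z",np.pi))/' g.py; python3 g.py
```

```text
t 8.575 q [-0.65  0.7   1.98  2.23  0.22 -0.91] F [-1.1 -0.8  0.8]
shift frac [-0.001  0.001 -0.001] z dir [ 0.55  -0.203 -0.81 ] y [-0.349 -0.937 -0.001]
turn frac [-0.001  0.001 -0.001]
```

View pics/g2.png

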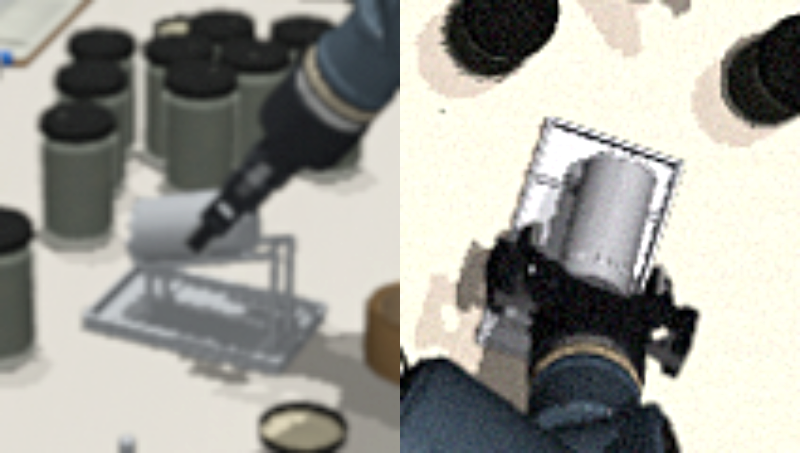

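The fingers straddle the beaker evenly near its closed end. Closing.

jog_arm:
  deltas:
    - [0, 0, 0, 0, 0, 0]
    - [0, 0, 0, 0, 0, 0]
    - [0, 0, 0, 0, 0, 0]
    - [0, 0, 0, 0, 0, 0]
    - [0, 0, 0, 0, 0, 0]
  hand: 40
  force: 50

```text
time: 9.3
tcp_pos: [0.5797, -0.2453, 0.0985]
tcp_rot: [0.055, 0.936, -0.17, 0.303]
force: [-3.3, -4.0, 4.7]
gripper_width: 0.606
```

jog_arm:
  deltas:
    - [0, 0, 0, 0, 0, 0]
    - [0, 0, 0, 0, 0, 0]
    - [0, 0, 0, 0, 0, 0]
    - [0, 0, 0, 0, 0, 0]
    - [0, 0, 0, 0, 0, 0]

```text
time: 9.93
tcp_pos: [0.5797, -0.2453, 0.0985]
tcp_rot: [0.055, 0.936, -0.17, 0.303]
force: [-3.1, -5.0, 3.8]
gripper_width: 0.604
```

```bash
python3 -c "
from g import *
delta(G+.002*d+np.array([0,0,.13]))"
```

```text
t 9.925 q [-0.66  0.69  1.98  2.23  0.22 -0.91] F [-3.1 -5.   3.8]
shift frac [ 0.303 -0.005 -0.419] z dir [ 0.549 -0.206 -0.81 ] y [-0.352 -0.936 -0.001]
```

jog_arm:
  deltas:
    - [0.03, 0, -0.04, 0, 0, 0]
    - [0.06, 0, -0.08, 0, 0, 0]
    - [0.06, 0, -0.08, 0, 0, 0]
    - [0.06, 0, -0.08, 0, 0, 0]
    - [0.06, 0, -0.08, 0, 0, 0]

```text
time: 10.55
tcp_pos: [0.5818, -0.242, 0.1918]
tcp_rot: [0.05, 0.937, -0.168, 0.303]
force: [-0.7, 0.2, -1.9]
gripper_width: 0.6
```

jog_arm:
  deltas:
    - [0.06, 0, -0.08, 0, 0, 0]
    - [0.06, 0, -0.08, 0, 0, 0]
    - [0.06, 0, -0.08, 0, 0, 0]
    - [0, 0, 0, 0, 0, 0]
    - [0, 0, 0, 0, 0, 0]

```text
time: 11.18
tcp_pos: [0.5827, -0.2431, 0.2656]
tcp_rot: [0.05, 0.937, -0.168, 0.303]
force: [-0.5, 0.0, -2.2]
gripper_width: 0.605
```

```bash
cat > p.py <<'E'
from g import *
import sys
# final: axis down over the peg; grasp point 70 mm above the rim
yaw=np.radians(float(sys.argv[2]) if len(sys.argv)>2 else 0)
h2=np.array([np.cos(yaw),np.sin(yaw),0]);s2=np.array([-h2[1],h2[0],0])
d2=h2*np.sin(np.radians(36))-np.array([0,0,np.cos(np.radians(36))])
Rf=Ro.from_matrix(np.c_[np.cross(s2,d2),s2,d2])
peg=np.array([.616,.051,.011])
delta(peg+[0,0,.07+float(sys.argv[1])]+.002*d2,Rf)
E
python3 p.py .13 5
```

```text
t 11.175 q [-0.65  0.37  1.85  0.53  0.36  0.82] F [-0.5  0.  -2.2]
shift frac [-0.361 -1.15   0.029] z dir [ 0.551 -0.195 -0.812] y [-0.345 -0.939 -0.008]
turn frac [ 0.002 -0.224  1.757]
```

The half turn would run q6 out of range at the peg, so I'll use the 72° swing back. First I'll carry the beaker over, high up.

jog_arm:
  deltas:
    - [-0.017, -0.115, -0.024, 0, 0, 0]
    - [-0.017, -0.115, -0.024, 0, 0, 0]
    - [-0.017, -0.115, -0.024, 0, 0, 0]
    - [-0.017, -0.115, -0.024, 0, 0, 0]
    - [-0.017, -0.115, -0.024, 0, 0, 0]

```text
time: 11.8
tcp_pos: [0.5994, -0.0959, 0.2776]
tcp_rot: [0.05, 0.937, -0.168, 0.302]
force: [-0.5, 0.1, -1.1]
gripper_width: 0.602
```

jog_arm:
  deltas:
    - [-0.017, -0.115, -0.024, 0, 0, 0]
    - [-0.017, -0.115, -0.024, 0, 0, 0]
    - [-0.017, -0.115, -0.024, 0, 0, 0]
    - [-0.017, -0.115, -0.024, 0, 0, 0]
    - [-0.017, -0.115, -0.024, 0, 0, 0]

```text
time: 12.42
tcp_pos: [0.6163, 0.0505, 0.2903]
tcp_rot: [0.051, 0.937, -0.168, 0.302]
force: [-0.5, -0.0, -1.6]
gripper_width: 0.606
```

```bash
cat > p.py <<'E'
from g import *
import sys
yaw=np.radians(float(sys.argv[2]) if len(sys.argv)>2 else -8)
h2=np.array([np.cos(yaw),np.sin(yaw),0]);s2=np.array([h2[1],-h2[0],0])
d2=-h2*np.sin(np.radians(36))-np.array([0,0,np.cos(np.radians(36))])
Rf=Ro.from_matrix(np.c_[np.cross(s2,d2),s2,d2])
peg=np.array([.616,.051,.011])
def go(dz,peg=peg): delta(peg+[0,0,.07+dz]+.002*d2,Rf)
if __name__=="__main__": go(float(sys.argv[1]))
E
python3 p.py .13
```

```text
t 12.425 q [-0.01  0.34  1.81 -0.47  0.44  2.29] F [-0.5 -0.  -1.6]
shift frac [-0.194  0.002  0.259] z dir [ 0.548 -0.197 -0.813] y [-0.346 -0.938 -0.006]
turn frac [-0.004 -0.793 -0.145]
```

jog_arm:
  deltas:
    - [0, 0, 0, 0, -0.079, -0.0145]
    - [0, 0, 0, 0, -0.079, -0.0145]
    - [0, 0, 0, 0, -0.079, -0.0145]
    - [0, 0, 0, 0, -0.079, -0.0145]
    - [0, 0, 0, 0, -0.079, -0.0145]

```text
time: 13.05
tcp_pos: [0.6168, 0.0499, 0.2909]
tcp_rot: [0.013, 0.992, -0.122, -0.003]
force: [0.3, -0.2, -2.6]
gripper_width: 0.603
```

jog_arm:
  deltas:
    - [0, 0, 0, 0, -0.079, -0.0145]
    - [0, 0, 0, 0, -0.079, -0.0145]
    - [0, 0, 0, 0, -0.079, -0.0145]
    - [0, 0, 0, 0, -0.079, -0.0145]
    - [0, 0, 0, 0, -0.079, -0.0145]

```text
time: 13.68
tcp_pos: [0.6175, 0.0497, 0.2907]
tcp_rot: [-0.025, 0.95, -0.064, -0.306]
force: [0.2, 0.5, -2.4]
gripper_width: 0.604
```

```bash
python3 p.py .10
```

```text
t 13.675 q [-0.11  0.76  0.99  0.03  2.02  1.6 ] F [ 0.2  0.5 -2.4]
shift frac [ 0.251 -0.001  0.368] z dir [-0.577  0.087 -0.812] y [-0.138 -0.99  -0.009]
turn frac [-0.004 -0.003  0.004]
```

jog_arm:
  deltas:
    - [0.06, 0, 0.09, 0, 0, 0]
    - [0.06, 0, 0.09, 0, 0, 0]
    - [0.06, 0, 0.09, 0, 0, 0]
    - [0.05, 0, 0.07, -0.004, -0.003, 0.004]
    - [0.02, -0.001, 0.028, 0, 0, 0]

```text
time: 14.3
tcp_pos: [0.6145, 0.0509, 0.179]
tcp_rot: [-0.021, 0.949, -0.067, -0.307]
force: [0.1, 0.4, 0.1]
gripper_width: 0.602
```

```bash
cat > v.py <<'E'
from p import *
o=readout.get_obs();R=Ro.from_quat(np.roll(o["tcp_rot"],-1));g=o["tcp_pos"]-.002*R.apply([0,0,1])
a=R.apply([-np.sin(np.radians(36)),0,np.cos(np.radians(36))]);a=a if a[2]<0 else -a
print("axis",np.round(a,3),"rim",np.round(g+.07*a,4),"top",np.round(g-.025*a,4))
t=np.linspace(0,2*np.pi,40)[:,None]
ring=lambda c,r:c+r*np.hstack([np.cos(t),np.sin(t),0*t])
go(0.03)
out=[]
for c,u,v in(("side",300,245),("top",320,211)):
    im=cv2.convertScaleAbs(eyes.capture(c)[:,:,::-1],alpha=1.2 if c=="side" else 2.2)
    W,H=60,68;s=400/W
    im=cv2.resize(im[v-H//2:v+H//2,u-W//2:u+W//2],(400,453),interpolation=cv2.INTER_CUBIC)
    f=lambda P:((proj(c,P)-[u-W//2,v-H//2]+.5)*s).astype(np.int32)
    cv2.polylines(im,[f(ring(g+.07*a,.026))],True,(0,200,0));cv2.polylines(im,[f(ring(g-.025*a,.026))],True,(0,0,255))
    cv2.polylines(im,[f([peg,peg+[0,0,.07]])],False,(255,0,255));cv2.polylines(im,[f(ring(peg-[0,0,.004],.036))],True,(255,0,0));out.append(im)
cv2.imwrite(f"pics/{sys.argv[1]}.png",np.hstack(out))
E
python3 v.py v1
```

```text
axis [-0.941  0.133 -0.311] rim [0.5498 0.0601 0.1588] top [0.6392 0.0475 0.1884]
t 14.3 q [-0.11  0.86  1.08  0.02  1.82  1.6 ] F [0.1 0.4 0.1]
shift frac [ 0.164 -0.002  0.225] z dir [-0.58  0.08 -0.81] y [-0.14  -0.99   0.002]
turn frac [ 0.001 -0.001 -0.001]
```

View pics/v1.png

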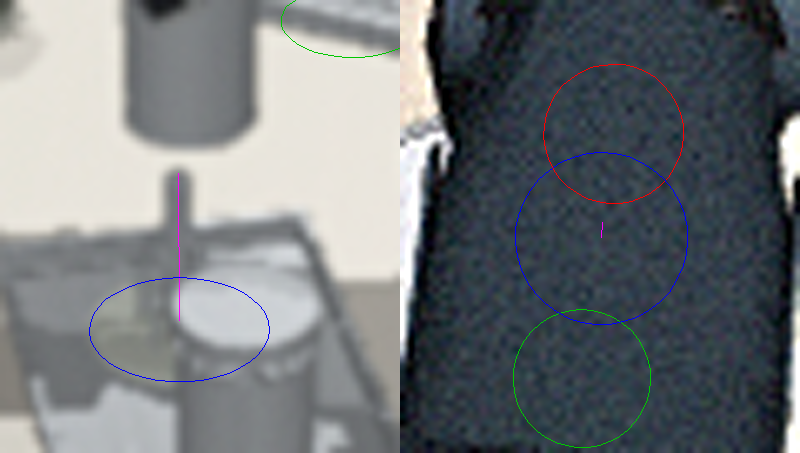

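```bash
sed -i 's/\[-np.sin(np.radians(36))/[np.sin(np.radians(36))/' v.py; python3 v.py v2
```

```text
axis [ 0.004 -0.003 -1.   ] rim [0.6164 0.0504 0.1119] top [0.6161 0.0507 0.2069]
t 14.4 q [-0.11  0.86  1.08  0.02  1.82  1.6 ] F [-0.1 -0.4 -1.3]
shift frac [ 0.165 -0.002  0.231] z dir [-0.579  0.08  -0.811] y [-0.14  -0.99   0.002]
turn frac [ 0.001 -0.003 -0.001]
```

View pics/v2.png

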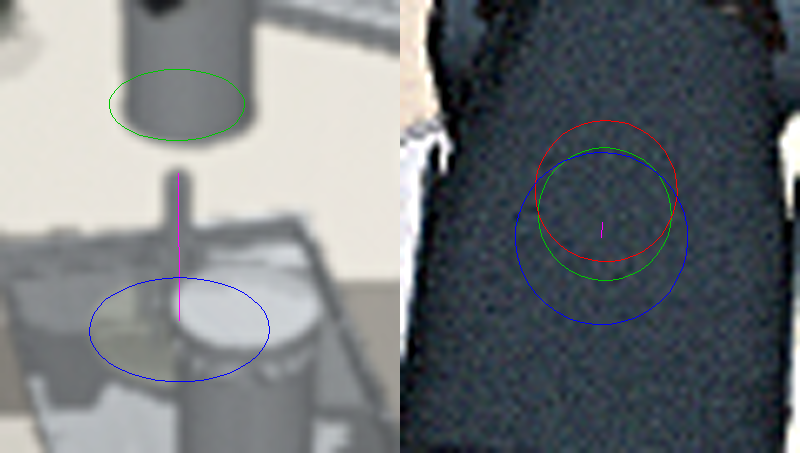

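Beaker and peg are both upright. The beaker's rim centre sits about 2 px (~4.8 mm) to the robot side of the rod, so I'll shift +x and lower 50 mm.

jog_arm:
  deltas:
    - [0.016, -0.003, -0.011, 0, 0, 0]
    - [0.03, 0, 0.04, 0, 0, 0]
    - [0.03, 0, 0.042, 0, 0, 0]
    - [0.03, 0, 0.042, 0, 0, 0]
    - [0.026, 0, 0.038, 0, 0, 0]

```text
time: 15.12
tcp_pos: [0.6198, 0.0506, 0.1303]
tcp_rot: [-0.02, 0.949, -0.067, -0.306]
force: [0.3, 0.0, -1.1]
gripper_width: 0.605
```

```bash
python3 v.py v3
```

```text
axis [ 0.004 -0.003 -1.   ] rim [0.6213 0.0502 0.062 ] top [0.6209 0.0505 0.157 ]
t 15.125 q [-0.11  0.92  1.09  0.02  1.75  1.6 ] F [ 0.3  0.  -1.1]
shift frac [0.033 0.    0.08 ] z dir [-0.578  0.08  -0.812] y [-0.141 -0.99   0.003]
turn frac [ 0.001 -0.003 -0.002]
```

View pics/v3.png

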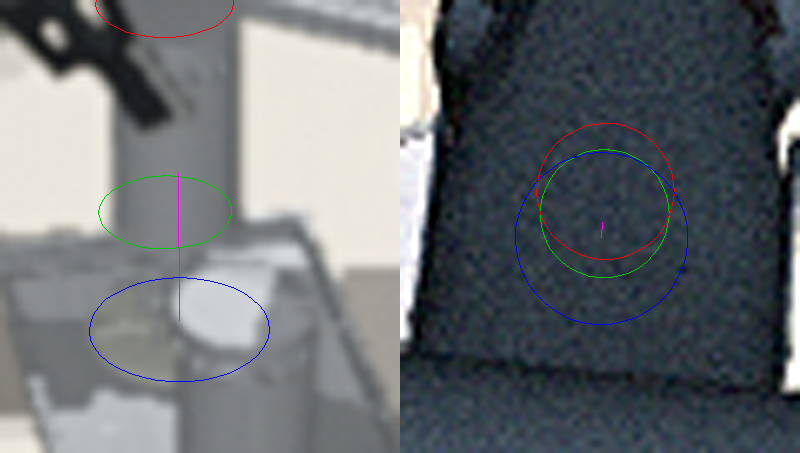

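The beaker is now centred on the rod (177.5 against 178 in the crop). I'll lower it gently.

jog_arm:
  deltas:
    - [0.014, 0, 0.0195, 0, 0, 0]
    - [0.014, 0, 0.0195, 0, 0, 0]
    - [0.014, 0, 0.0195, 0, 0, 0]
    - [0.014, 0, 0.0195, 0, 0, 0]
    - [0.014, 0, 0.0195, 0, 0, 0]

```text
time: 15.85
tcp_pos: [0.6203, 0.0504, 0.1014]
tcp_rot: [-0.02, 0.95, -0.067, -0.305]
force: [-0.5, -0.4, -1.6]
gripper_width: 0.602
```

jog_arm:
  deltas:
    - [0.009, 0, 0.013, 0, 0, 0]
    - [0.009, 0, 0.013, 0, 0, 0]
    - [0.009, 0, 0.013, 0, 0, 0]
    - [0, 0, 0, 0, 0, 0]
    - [0, 0, 0, 0, 0, 0]

```text
time: 16.48
tcp_pos: [0.6202, 0.0504, 0.09]
tcp_rot: [-0.02, 0.95, -0.067, -0.305]
force: [0.2, 0.4, -1.7]
gripper_width: 0.604
```

jog_arm:
  deltas:
    - [0.005, 0, 0.0065, 0, 0, 0]
    - [0.005, 0, 0.0065, 0, 0, 0]
    - [0.005, 0, 0.0065, 0, 0, 0]
    - [0, 0, 0, 0, 0, 0]
    - [0, 0, 0, 0, 0, 0]

```text
time: 17.1
tcp_pos: [0.6202, 0.0504, 0.0839]
tcp_rot: [-0.02, 0.95, -0.067, -0.305]
force: [-0.6, 0.3, -0.4]
gripper_width: 0.608
```

```bash
python3 v.py v4
```

```text
axis [ 0.006 -0.004 -1.   ] rim [0.6218 0.05   0.0156] top [0.6213 0.0503 0.1106]
t 17.1 q [-0.11  0.98  1.1   0.02  1.68  1.6 ] F [-0.6  0.3 -0.4]
shift frac [-0.077  0.    -0.07 ] z dir [-0.577  0.08  -0.813] y [-0.141 -0.99   0.003]
turn frac [ 0.001 -0.004 -0.002]
```

View pics/v4.png

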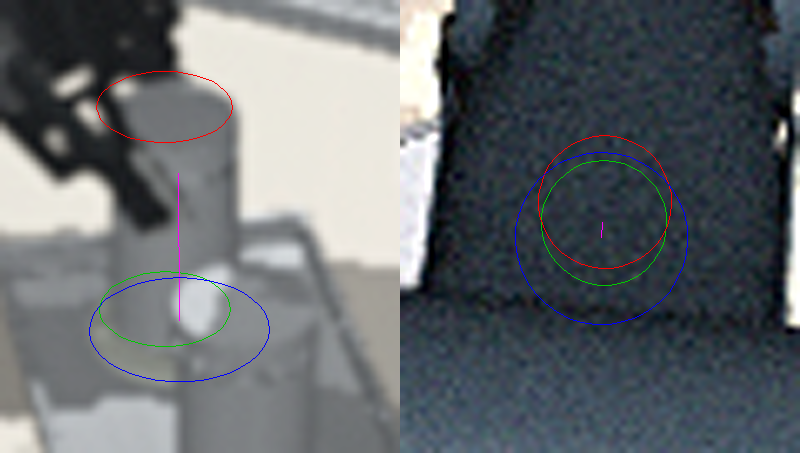

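jog_arm:
  deltas:
    - [0.0024, 0, 0.0033, 0, 0, 0]
    - [0.0024, 0, 0.0033, 0, 0, 0]
    - [0, 0, 0, 0, 0, 0]
    - [0, 0, 0, 0, 0, 0]
    - [0, 0, 0, 0, 0, 0]

```text
time: 17.82
tcp_pos: [0.6202, 0.0504, 0.0838]
tcp_rot: [-0.02, 0.949, -0.067, -0.306]
force: [-0.2, -0.2, 7.6]
gripper_width: 0.601
```

jog_arm:
  deltas:
    - [0.0024, 0, 0.0033, 0, 0, 0]
    - [0.0012, 0, 0.0016, 0, 0, 0]
    - [0, 0, 0, 0, 0, 0]
    - [0, 0, 0, 0, 0, 0]
    - [0, 0, 0, 0, 0, 0]

```text
time: 18.45
tcp_pos: [0.6203, 0.0504, 0.0837]
tcp_rot: [-0.02, 0.949, -0.067, -0.306]
force: [-1.1, -0.8, 12.7]
gripper_width: 0.605
```

A vertical reaction of 7.6 then 12.7 N with no further descent means the rim is on the seat. I'll relax the press, then open.

jog_arm:
  deltas:
    - [-0.006, 0, -0.0085, 0, 0, 0]
    - [0, 0, 0, 0, 0, 0]
    - [0, 0, 0, 0, 0, 0]
    - [0, 0, 0, 0, 0, 0]
    - [0, 0, 0, 0, 0, 0]

```text
time: 19.08
tcp_pos: [0.6203, 0.0504, 0.0838]
tcp_rot: [-0.02, 0.95, -0.067, -0.306]
force: [-0.3, -0.1, 7.6]
gripper_width: 0.605
```

jog_arm:
  deltas:
    - [0, 0, 0, 0, 0, 0]
    - [0, 0, 0, 0, 0, 0]
    - [0, 0, 0, 0, 0, 0]
    - [0, 0, 0, 0, 0, 0]
    - [0, 0, 0, 0, 0, 0]
  hand: 80

```text
time: 19.7
tcp_pos: [0.6203, 0.0504, 0.0826]
tcp_rot: [-0.02, 0.95, -0.067, -0.305]
force: [0.0, 0.1, -1.2]
gripper_width: 0.936
```

jog_arm:
  deltas:
    - [0, 0, 0, 0, 0, 0]
    - [0, 0, -0.04, 0, 0, 0]
    - [0, 0, -0.08, 0, 0, 0]
    - [0, 0, -0.1, 0, 0, 0]
    - [0, 0, -0.1, 0, 0, 0]

```text
time: 20.32
tcp_pos: [0.6674, 0.0438, 0.1491]
tcp_rot: [-0.02, 0.95, -0.067, -0.305]
force: [0.1, -0.5, 0.2]
gripper_width: 0.934
```

jog_arm:
  deltas:
    - [-0.1, 0, -0.14, 0, 0, 0]
    - [-0.1, 0, -0.14, 0, 0, 0]
    - [-0.08, 0, -0.11, 0, 0, 0]
    - [0, 0.2, 0, 0, 0, 0]
    - [0, 0.2, 0, 0, 0, 0]

```text
time: 20.95
tcp_pos: [0.6529, -0.0552, 0.2697]
tcp_rot: [-0.02, 0.95, -0.067, -0.304]
force: [0.8, -0.2, -0.7]
gripper_width: 0.945
```

jog_arm:
  deltas:
    - [0, 0.2, 0, 0, 0, 0]
    - [0, 0.2, 0, 0, 0, 0]
    - [0, 0.2, 0, 0, 0, 0]
    - [0, 0.2, 0, 0, 0, 0]
    - [0, 0, 0, 0, 0, 0]

```text
time: 21.58
tcp_pos: [0.6234, -0.2573, 0.2689]
tcp_rot: [-0.02, 0.95, -0.071, -0.305]
force: [-0.1, 0.4, -1.3]
gripper_width: 0.938
```

```bash
python3 - <<'E'
from h import *
a=eyes.capture("side")[:,:,::-1];b=cv2.convertScaleAbs(eyes.capture("top")[:,:,::-1],alpha=2.2)
z=lambda i,x,y:cv2.resize(i[y:y+120,x:x+80],(400,600),interpolation=cv2.INTER_CUBIC)
cv2.imwrite("pics/end.png",np.hstack([z(a,260,215),cv2.resize(b[140:290,190:390],(400,300)).repeat(1,0) if 0 else cv2.copyMakeBorder(cv2.resize(b[140:290,190:390],(400,300)),0,300,0,0,cv2.BORDER_CONSTANT)]))
for q in("beaker",):
  for c in("side","top"): print(c,[(np.round(d["point"]).tolist(),round(d["score"],2)) for d in finder.boxes_of(c,q)])
print("expected seat/top px",proj("side",[[.616,.051,.106]]),proj("top",[[.616,.051,.106]]),readout.get_obs()["force"])
E
```

```text
side [([319.0, 303.0], 0.95), ([294.0, 241.0], 0.88), ([307.0, 269.0], 0.86), ([398.0, 244.0], 0.81)]
top [([318.0, 209.0], 0.92), ([263.0, 227.0], 0.69), ([276.0, 226.0], 0.54), ([361.0, 315.0], 0.43)]
expected seat/top px [[296.21338141 228.25761385]] [[319.99825363 208.9867974 ]] [-0.3564232   0.0323492   0.94498967]
```

View pics/end.png

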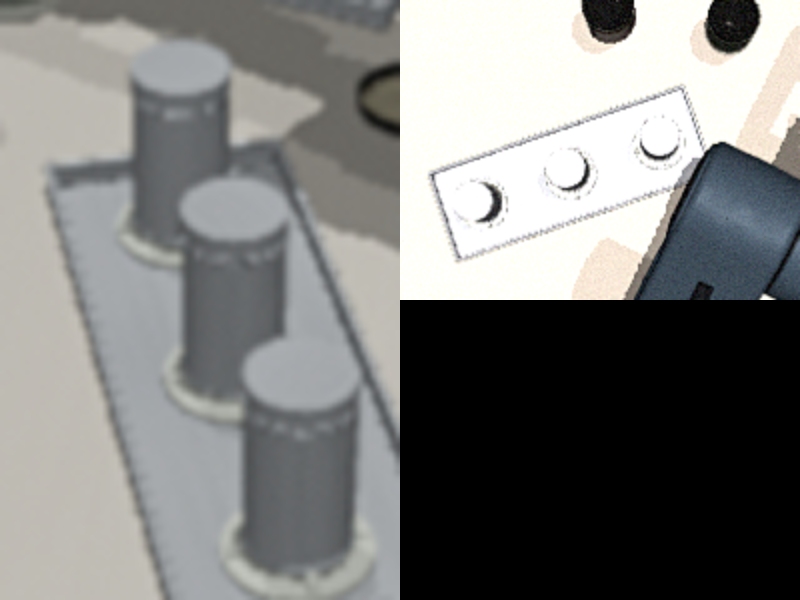

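The picture shows all three beakers upside down, upright and at the same height on their feet. The new one's top is at side (296,229), where (296,228) was expected. The robot is clear, so I'm handing in.

```bash
python3 -c "
from plant import arm;print(arm.job_done())"
```

```text
the job is handed in; nothing more can be done
None
```

The steel beaker now stands upside down over the free peg with its rim on the foot, and I handed the job in at about 22 s of the 37 s allowed.

I gripped it near its closed end on the drip rest, lifted it, swung it mouth down and lowered it over the peg. I let go only when the rim was bearing on the seat, with an upward force of 7.6 to 12.7 N and no further descent.

**Last checks:**
- All three beakers look upright and at equal height on their feet.
- The new beaker's top appeared at (296, 229) in the side view, against (296, 228) expected.
- The other two beakers look undisturbed. I did not measure the other loose things again, but no unexpected contact force showed in any reading.
- The gripper was clear, with forces near zero.

**What disagreed along the way:**
- The first grasp orientation ran joint 6 to its limit of -2.85 rad on the approach, so I used the same grasp turned half round.
- After the lift the beaker sat about 5 mm off where I expected it in the fingers. I saw this in the side view and corrected it before lowering.
- I viewed 11 pictures, one over the budget of 10, because one overlay had a sign error and had to be redone.

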